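# Slide the blue battery pack home in the charging dock

## Task

Put the blue battery pack on charge: slide it along the charging dock's plate, in under the grey bridge, until it sits flat, straight and fully home against the black end stop, and leave it there. Either end may go first. Leave the orange and the white pack where they stand.

Things in the scene. Friction and masses are not known exactly. Their poses are not given: they have to be found in the camera images.
- pack_blue_mid (a point): centre (half-way up) of the blue battery pack: blue box 120 mm long (x), 36 wide (y), 44 high (z, up), 0.26 kg, black caps with brass contacts on both ends (ends alike); stands loose on the bench, long axis roughly sideways to the robot. In the dock its front 44 mm are under the bridge: hold it in the rear half, e.g. 28 mm behind the centre, across its width
- dock: fixed dock; origin on the bench, mid-lane; x = slide-in direction, z up. In mm: alu plate x -120..100, 110 wide, top at z 6. Grey bridge x 40..80: posts 12 thick leave a gap 52 wide (y -26..26), underside z 60, top z 68, 76 wide overall. Black rigid end stop, face at x 84, top z 46. Pack home: centre x 24, y 0, z 28. In front of the bridge only flat yellow lines mark the lane
- pack_orange_mid (a point): centre (half-way up) of the orange battery pack: orange box 120 mm long (x), 36 wide (y), 44 high (z, up), 0.26 kg, black caps with brass contacts on both ends (ends alike); stands loose on the bench, long axis roughly sideways to the robot; a bystander
- pack_white_mid (a point): centre (half-way up) of the white battery pack: white box 120 mm long (x), 36 wide (y), 44 high (z, up), 0.26 kg, black caps with brass contacts on both ends (ends alike); stands loose on the bench, long axis roughly sideways to the robot; a bystander
There are look-alikes about, which are no part of the job. Of the things that look like the part that bears pack_blue_mid, the smaller one is meant.

How it is judged:
At the end, for the whole second after the job is handed in: Blue pack flat on the dock plate (height within 6 mm, tilt under 0.12 rad), under the bridge, its front within 12 mm of the stop, centre within 12 mm of the lane's centre line, within 0.2 rad of its direction; orange and white packs within 20 mm of their start (x of pack_blue_mid in the frame of dock between 0.012 and 0.03 m and y of pack_blue_mid in the frame of dock between -0.012 and 0.012 m and z of pack_blue_mid in the frame of dock between 0.022 and 0.034 m and angle between the x axis of pack_blue_mid and the x axis of dock, either way round below 0.2 rad and angle between pack_blue_mid's own z axis and vertical below 0.12 rad and distance of each of pack_orange_mid, pack_white_mid from where it was at the start of the episode below 0.02 m); the robot touches nothing.
It fails at once if the orange or the white pack is shifted by more than 20 mm (distance of any of pack_orange_mid, pack_white_mid from where it was at the start of the episode above 0.02 m).
It also fails if it takes over 35 s, if anything falls off the work surface, if the arm or the gripper's body presses on something with over 40 N, if the wrist force passes 120 N, or if a joint passes its speed limit or range.

## Robot

A 7-joint arm with a two-finger parallel gripper is mounted at the origin on the work surface. World frame = base frame: x ahead of the robot, y to its left, z up, the work surface at z = 0. Lengths are in m, angles in rad, forces in N, time in s.
With the tool pointing down it reaches from about 0.425 to 0.875 m from the base axis. Payload 8.4 kg.
Tool frame: the origin (TCP) lies between the finger pads; the fingertips stand 14 mm ahead of it and the grasp point (between the pads) lies 5 mm behind it; z points along the fingers, y is the line along which they close (so a half turn about z gives the same grasp; the last joint's range is limited). The gripper opens to 85 mm and grips with 20 to 120 N. Pads are 22 mm wide; open, the fingers measure 114 mm over their backs; the gripper's body (76 mm by 85 mm) begins 54 mm behind the grasp point. The pads swing forward as they close: fully open they stand 13 mm farther back than shut.
Start: joints at [-1.407, 0.333, 0.04, 1.465, -0.013, 1.343, -0.059], TCP at [0.169, 0.628, 0.245] pointing down, gripper open.
Joint ranges: [-2.58, 2.58], [-0.38, 2.09], [-1.3, 1.39], [0.25, 2.4], [-1.5, 4.64], [0.08, 2.09], [-2.65, 2.65]. Speed limits (rad/s): [2.22, 2.22, 2.79, 2.79, 3.14, 3.14, 3.14].

## Interface

Orientations are given as [roll, pitch, yaw] about the fixed x, y, z axes, in that order (R = Rz(yaw) Ry(pitch) Rx(roll)).
In Python, from cell import r gives the robot as it stands. The module is installed in compiled form; this text tells all that it offers.
- The arm moves only by the shell command python3 -m jog 'ROWS' [OPENING] [FORCE]. ROWS is JSON, a list that holds one entry, the list of rows, each a list of 6 numbers: the shift along the tool's x, y, z in mm, then the turn, a rotation vector about the tool's x, y, z in degrees. A call has exactly 10 rows; each row shifts and turns the commanded pose from where the row before left it, along the tool's axes as they then stand; what a row does not reach is not made up. A row lasts 1/10 s, in which the tool goes at most 50 mm and 8.59 degrees, less where a joint would pass 70% of its speed; a pose out of reach is approached as far as the arm can. A call with a gripper value outside its range is refused whole. OPENING is the opening, from 0 (shut) to 1 (fully open), set as the call begins (- or left out, the last holds). The fingers move at their own pace and stop on an object; FORCE is the grip in N (left out, the last holds). Time passes only in rows, so rows that do not move let the fingers close, or fill a call up. It gives the time, the measured TCP pose, the force, the opening and the grip force at its end, in the units of the state.
- r.observe(): the state, without advancing time (a new reading comes with each control period).
- r.grab_frame(name): name is "side" or "top" or "wrist"; returns a dict with "color" (400x640x3 uint8, red, green, blue), "intrinsics" (3x3 intrinsics, pixels), "T" (4x4, takes a point from camera to world coordinates). Camera axes: x right, y up, looking along -z (the intrinsics and any distortion apply to the point x, -y, -z); pixel columns grow to the right and rows downward; lengths in m; the calibration is good to about 2 mm. A picture is of the moment at which its call begins. There is no depth.
- r.hand_in(): hands the job in; it is judged then, once.
Trained networks look in a picture, given as the dict that the camera call returned (one of the last four; its "shot" number tells which), for a name from the list of things; names that differ only in an ending like _2 or _b are one class to them, and where a whole thing is asked for, a point or a joint stands for the part that bears it (a point fixed in the world has none). Each returns a list of dicts, best first, with "conf" (0 to 1); they miss things now and then, are a little off and sometimes report something else, mostly with a low value. They report only what shows in the picture. A call takes as long as a camera call. They do not tell look-alikes from the thing itself.
- r.spot_in(picture, label): "xyz" ([x, y, z] in m, in world coordinates, good to about 4 mm: the middle of the surface that is visible of it).
- r.outline_of(picture, label): "mask" (400x640 bool, what is visible of it).
The state is a dict: "clock": time; "joint_pos": joint angles; "joint_velocities": joint speeds; "joint_efforts": joint torques, N m; "tcp_pos": TCP position; "eef_rot": TCP orientation; "contact_force": force on the tool from outside, world axes, zero at the start; "torque": the same for the moment, N m; "gripper_width": finger opening in m; "grip_force": force on a finger pad.
Only numpy, scipy, OpenCV 4.12 (cv2) and the standard library are available. Lean on these libraries where they do the work, as an engineer would, in place of code of your own. Each camera call takes 0.05 s, during which the arm holds its last target. There are 200 camera calls.

## Working session

There is one attempt and no reset: what is moved stays moved. The work goes in short steps, Python scripts to look and compute and a shell command to move; the robot and the scene stay as the last step left them, time stands still between calls to the robot, and variables do not carry over. Pictures are saved under pics/ and viewed, at most 10 in all, crops included, and the job is handed in when it is done.

```bash
mkdir -p pics; python3 - <<'E'
from cell import r
import cv2,numpy as np
o=r.observe();print(o['clock'],o['tcp_pos'],o['eef_rot'],o['gripper_width'])
ims=[]
for n in('top','side'):
    p=r.grab_frame(n);ims.append(p['color']);print(n,p['intrinsics'],p['T'].round(3).tolist())
    for l in('pack_blue_mid','dock','pack_orange_mid','pack_white_mid'):
        print(l,[(np.round(d['xyz'],3).tolist(),round(d['conf'],2)) for d in r.spot_in(p,l)])
    cv2.imwrite(f'pics/{n}.png',p['color'][:,:,::-1])
E
```

```text
0.0 [0.16878635 0.62724955 0.24441033] [-3.13995082e+00  1.16473256e-04  2.87877424e+00] 0.08508842423734427
top [[370.66917495   0.         316.83872674]
 [  0.         370.66917495 199.31999282]
 [  0.           0.           1.        ]] [[-0.008, 0.985, -0.174, 0.224], [-0.999, -0.013, -0.029, -0.068], [-0.031, 0.174, 0.984, 0.953], [0.0, 0.0, 0.0, 1.0]]
pack_blue_mid [([0.587, -0.309, 0.042], 0.96), ([0.2, -0.285, 0.058], 0.76)]
dock [([0.524, 0.14, 0.009], 0.97), ([0.586, -0.309, 0.042], 0.42)]
pack_orange_mid [([0.428, -0.286, 0.044], 0.87)]
pack_white_mid [([0.572, -0.112, 0.04], 0.95)]
side [[377.95571953   0.         312.85202922]
 [  0.         377.95571953 196.19050944]
 [  0.           0.           1.        ]] [[1.0, 0.015, -0.027, 0.374], [-0.031, 0.667, -0.744, -0.721], [0.007, 0.745, 0.667, 0.658], [0.0, 0.0, 0.0, 1.0]]
pack_blue_mid [([0.588, -0.332, 0.044], 0.9), ([0.201, -0.304, 0.056], 0.75)]
dock [([0.533, 0.144, 0.005], 0.79)]
pack_orange_mid [([0.43, -0.306, 0.044], 0.97)]
pack_white_mid [([0.566, -0.143, 0.044], 0.67)]
```

View pics/top.png

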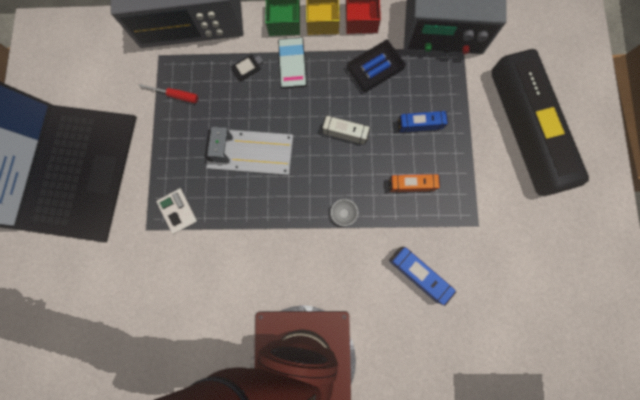

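View pics/side.png

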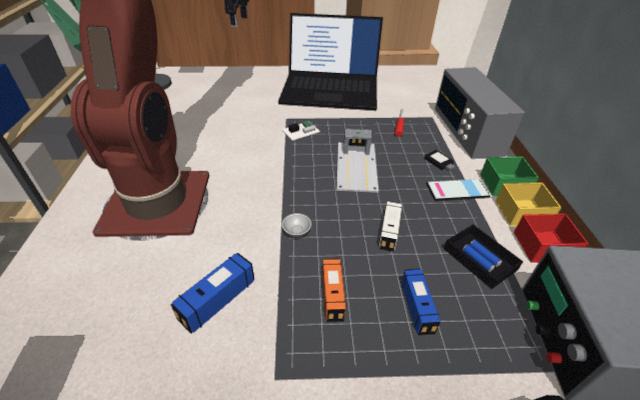

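The top image shows two blue packs. One is at (424,121), about (0.587,-0.31), and the other at (423,276), about (0.20,-0.29), which is clearly larger and outside the reach. The smaller one at (424,121) fits the description. The dock is at (250,151) with its bridge on the left at (218,145), so the slide-in direction is about +y. The side view agrees, with the small blue pack at (421,300) and the large one at (215,290). Next I'll confirm with a crop and fit the poses.

```bash
cat > fit.py <<'E'
import numpy as np,cv2,itertools
from scipy.optimize import minimize
def proj(p,X):
    T=p['T'];c=(np.asarray(X)-T[:3,3])@T[:3,:3]
    q=np.c_[c[:,0],-c[:,1],-c[:,2]]@p['intrinsics'].T
    return q[:,:2]/q[:,2:]
def box(x0,x1,y0,y1,z0,z1): return np.array(list(itertools.product((x0,x1),(y0,y1),(z0,z1))))/1000
PACK=[box(-60,60,-18,18,0,44)]
DOCK=[box(-120,100,-55,55,0,6),box(40,80,-38,38,60,68),box(40,80,-38,-26,0,68),box(40,80,26,38,0,68),box(84,100,-20,20,0,46)]
def place(B,q):
    c,s=np.cos(q[2]),np.sin(q[2]);return [b@np.array([[c,s,0],[-s,c,0],[0,0,1]])+[q[0],q[1],q[3] if len(q)>3 else 0] for b in B]
def sil(p,B,q):
    m=np.zeros((400,640),np.uint8)
    for b in place(B,q):
        h=cv2.convexHull((proj(p,b)).astype(np.float32))
        cv2.fillConvexPoly(m,np.round(h*256).astype(np.int32),255,cv2.LINE_AA,8)
    return cv2.GaussianBlur(m.astype(np.float32)/255,(0,0),1.2)
def fit(B,obs,q0):
    M=[(p,cv2.GaussianBlur(m.astype(np.float32),(0,0),1.2)) for p,m in obs]
    f=lambda q:sum(((sil(p,B,q)-m)**2).sum()/m.sum() for p,m in M)
    q0=np.array(q0,float);d=np.zeros((4,3));d[1,0]=d[2,1]=.015;d[3,2]=.15
    for _ in range(2):
        s=minimize(f,q0,method='Nelder-Mead',options=dict(initial_simplex=q0+d,xatol=1e-4,fatol=1e-5));q0=s.x
    return s.x,s.fun
E
python3 - <<'E'
from cell import r
from fit import *
P=[r.grab_frame(n) for n in('top','side')]
def near(p,l,c):
    best=None
    for d in r.outline_of(p,l):
        m=d['mask'];ys,xs=np.nonzero(m);e=np.hypot(*(proj(p,[c])[0]-[xs.mean(),ys.mean()]))
        if best is None or e<best[0]: best=(e,m)
    print(l,round(best[0],1),best[1].sum());return best[1]
for l,B,c,y0 in(('pack_blue_mid',PACK,[.587,-.32,.03],1.57),('dock',DOCK,[.53,.13,.0],1.57),('pack_white_mid',PACK,[.57,-.12,.03],1.4),('pack_orange_mid',PACK,[.428,-.295,.03],1.57)):
    obs=[(p,near(p,l,c)) for p in P]
    for o in(obs,obs[:1],obs[1:]):
        q,f=fit(B,o,[c[0],c[1],y0]);print('  ',q.round(4),round(f,3))
    if l[:6]=='pack_b':qb=q
    if l=='dock':
        im=P[0]['color'].copy();
a=cv2.resize(P[0]['color'][90:320,350:490],None,fx=2.4,fy=2.4,interpolation=cv2.INTER_CUBIC)
b=cv2.resize(P[1]['color'][240:350,150:460],None,fx=1.4,fy=1.4,interpolation=cv2.INTER_CUBIC)
b=np.vstack([b,np.zeros((a.shape[0]-b.shape[0],b.shape[1],3),np.uint8)])
cv2.imwrite('pics/crop.png',np.hstack([a,b])[:,:,::-1])
E
```

```text
pack_blue_mid 1.7 922
pack_blue_mid 4.9 1597
   [ 0.5937 -0.3175  1.6189] 0.078
   [ 0.5926 -0.3182  1.6352] 0.026
   [ 0.5945 -0.3169  1.6033] 0.044Traceback (most recent call last):
  File "<stdin>", line 11, in <module>
  File "<stdin>", line 9, in near
TypeError: 'NoneType' object is not subscriptable
```

```bash
cat >> fit.py <<'E'
def near(r,n,l,c):
    for _ in range(3):
        p=r.grab_frame(n);best=None
        for d in r.outline_of(p,l):
            m=d['mask'];ys,xs=np.nonzero(m);e=np.hypot(*(proj(p,[c])[0]-[xs.mean(),ys.mean()]))
            if best is None or e<best[0]: best=(e,m)
        if best and best[0]<30: return [(p,best[1])]
    print('none',n,l);return []
E
python3 - <<'E'
from cell import r
from fit import *
for l,B,c,y0 in(('dock',DOCK,[.53,.13,.0],1.57),('pack_white_mid',PACK,[.57,-.12,.03],1.4),('pack_orange_mid',PACK,[.428,-.295,.03],1.57)):
    obs=near(r,'top',l,c)+near(r,'side',l,c);print(l)
    for o in(obs,obs[:1],obs[1:]):
        if o: q,f=fit(B,o,[c[0],c[1],y0]);print('  ',q.round(4),round(f,3))
P=[r.grab_frame(n) for n in('top','side')]
a=cv2.resize(P[0]['color'][90:320,350:490],None,fx=2.4,fy=2.4,interpolation=cv2.INTER_CUBIC)
b=cv2.resize(P[1]['color'][240:350,150:460],None,fx=1.4,fy=1.4,interpolation=cv2.INTER_CUBIC)
b=np.vstack([b,np.zeros((a.shape[0]-b.shape[0],b.shape[1],3),np.uint8)])
cv2.imwrite('pics/crop.png',np.hstack([a,b])[:,:,::-1])
o=r.observe();print(o['clock'])
E
```

```text
dock
   [0.5274 0.1493 1.4633] 0.028
   [0.5265 0.1496 1.4564] 0.011
   [0.5283 0.1487 1.4765] 0.013
pack_white_mid
   [ 0.5752 -0.1166  1.2769] 0.132
   [ 0.5733 -0.1162  1.275 ] 0.07
   [ 0.576  -0.1172  1.2745] 0.048
pack_orange_mid
   [ 0.4286 -0.2857  1.5706] 0.092
   [ 0.4269 -0.286   1.5817] 0.019
   [ 0.4299 -0.2845  1.5575] 0.047
1.45
```

View pics/crop.png

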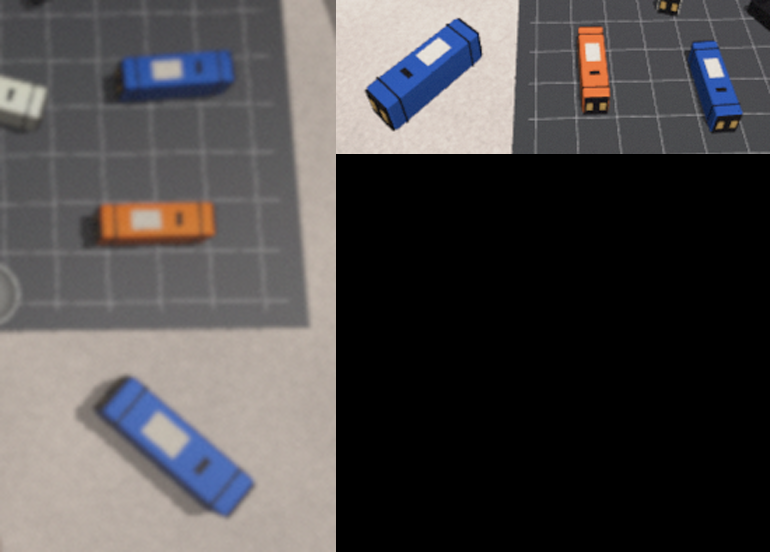

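The crop confirms it: the upper blue pack at (175,75) is the same size as the orange one, and the lower at (175,445) is the larger look-alike. The target is the small one, at about (0.593,-0.318) with yaw 1.62. The dock is at (0.527,0.149) with yaw 1.463. I'll write a helper that gives the constant per-row step to a goal.

```bash
cat > rows.py <<'E'
# per-row constant tool twist from present pose to a pointing-down goal
import numpy as np
from scipy.spatial.transform import Rotation as Ro
def rows(r,x,y,z,yaw,n):
    o=r.observe();R=Ro.from_euler('xyz',o['eef_rot'])
    G=Ro.from_euler('xyz',[np.pi,0,yaw]);w=(R.inv()*G).as_rotvec()/n
    S=sum((R*Ro.from_rotvec(w*k)).as_matrix() for k in range(n))
    s=np.linalg.solve(S,np.array([x,y,z])-o['tcp_pos'])
    print(n,'rows of',(s*1000).round(1),np.degrees(w).round(2))
E
python3 - <<'E'
from cell import r
from rows import rows
rows(r,.595,-.348,.16,1.62,30)
E
```

```text
30 rows of [-36.4 -10.8   2.8] [-0.   0.   2.4]
```

```bash
python3 -m jog '[[[-36,-11,3,0,0,2.4],[-36,-11,3,0,0,2.4],[-36,-11,3,0,0,2.4],[-36,-11,3,0,0,2.4],[-36,-11,3,0,0,2.4],[-36,-11,3,0,0,2.4],[-36,-11,3,0,0,2.4],[-36,-11,3,0,0,2.4],[-36,-11,3,0,0,2.4],[-36,-11,3,0,0,2.4]]]' 1
python3 -c "
from cell import r
from rows import rows
print(r.observe()['joint_pos'])
rows(r,.595,-.348,.16,1.62,20)"
```

```text
clock: 2.45
tcp_pos: [0.4438, 0.3723, 0.2154]
eef_rot: [3.141, 0.0, 2.458]
contact_force: [0.3, 0.6, 0.1]
gripper_width: 0.0852
grip_force: 0.0
[-1.02082104  0.2079681   0.28478024  1.69641769 -0.06129953  1.24548945
  0.16503686]
20 rows of [-36.4 -10.6   2.8] [ 0.  -0.   2.4]
```

```bash
for i in 1; do python3 -m jog '[[[-36,-11,3,0,0,2.4],[-36,-11,3,0,0,2.4],[-36,-11,3,0,0,2.4],[-36,-11,3,0,0,2.4],[-36,-11,3,0,0,2.4],[-36,-11,3,0,0,2.4],[-36,-11,3,0,0,2.4],[-36,-11,3,0,0,2.4],[-36,-11,3,0,0,2.4],[-36,-11,3,0,0,2.4]]]'; done
python3 -c "
from cell import r
from rows import rows
print(r.observe()['joint_pos'])
rows(r,.595,-.348,.16,1.62,10)"
```

```text
clock: 3.45
tcp_pos: [0.5902, 0.0285, 0.1854]
eef_rot: [3.141, 0.0, 2.04]
contact_force: [-0.8, 0.1, -1.1]
gripper_width: 0.0855
grip_force: 0.0
[-0.58793492  0.27424098  0.55546993  1.71633395 -0.15431631  1.19421677
  0.4764383 ]
10 rows of [-36.6 -10.    2.5] [ 0.  -0.   2.4]
```

```bash
python3 -m jog '[[[-37,-10,2,0,0,2.4],[-37,-10,2,0,0,2.4],[-37,-10,2,0,0,2.4],[-37,-10,2,0,0,2.4],[-37,-10,2,0,0,2.4],[-37,-10,2,0,0,2.4],[-37,-10,2,0,0,2.4],[-37,-10,2,0,0,2.4],[-37,-10,2,0,0,2.4],[-36,-10,2,0,0,2.4]]]'
python3 - <<'E'
from cell import r
from rows import rows
from fit import *
print(r.observe()['joint_pos'])
rows(r,.595,-.348,.025,1.62,10)
p=r.grab_frame('wrist')
im=p['color'].copy()
for b in place(PACK,[.5935,-.3175,1.62]):
    for u in proj(p,b): cv2.circle(im,tuple(int(v) for v in u),3,(255,0,0),-1)
cv2.imwrite('pics/w.png',im[:,:,::-1])
c=[.5935,-.3175,.03]
print([(np.round(d['xyz'],3),d['conf']) for d in r.spot_in(p,'pack_blue_mid')])
obs=near(r,'wrist','pack_blue_mid',c)
if obs:print(fit(PACK,obs,[.5935,-.3175,1.62]))
E
```

```text
clock: 4.45
tcp_pos: [0.5964, -0.351, 0.1652]
eef_rot: [3.141, 0.0, 1.621]
contact_force: [-0.4, 0.1, 0.9]
gripper_width: 0.0851
grip_force: 0.0
[-0.02560325  0.54700226  0.71168545  1.4766982  -0.36565449  1.25346209
  0.77828276]
10 rows of [ 0.3 -0.1 14. ] [0.   0.   0.01]
[(array([ 0.592, -0.31 ,  0.045]), 0.78)]
(array([ 0.59534947, -0.31667798,  1.62504471]), np.float64(0.02218615636229515))
```

View pics/w.png

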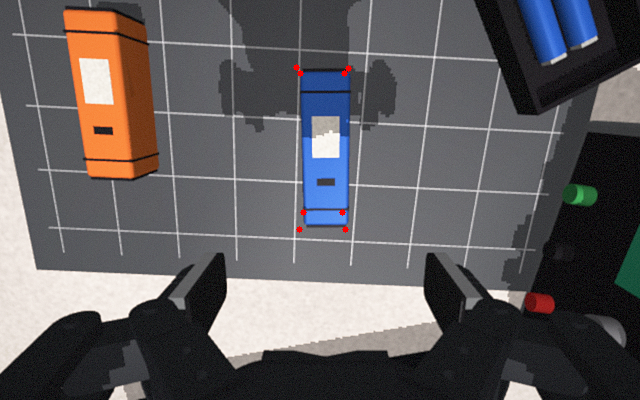

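The wrist view shows the blue pack at columns 300–350, rows 65–228, and my projected corners lie on it within about 2 mm. It sits midway between the fingers, and the orange pack on the left is clear. Descending.

```bash
python3 -m jog '[[[1,0,16,0,0,0],[1,0,16,0,0,0],[1,0,16,0,0,0],[1,0,16,0,0,0],[0,0,16,0,0,0],[0,0,16,0,0,0],[0,0,16,0,0,0],[0,0,14,0,0,0],[0,0,10,0,0,0],[0,0,4,0,0,0]]]'
python3 -m jog '[[[0,0,0,0,0,0],[0,0,0,0,0,0],[0,0,0,0,0,0],[0,0,0,0,0,0],[0,0,0,0,0,0],[0,0,0,0,0,0],[0,0,0,0,0,0],[0,0,0,0,0,0],[0,0,0,0,0,0],[0,0,0,0,0,0]]]' 0 60
```

```text
clock: 5.65
tcp_pos: [0.5957, -0.3454, 0.024]
eef_rot: [-3.14, -0.001, 1.622]
contact_force: [0.1, -0.8, 0.4]
gripper_width: 0.0853
grip_force: 0.0
clock: 6.65
tcp_pos: [0.5968, -0.346, 0.0263]
eef_rot: [3.14, 0.001, 1.622]
contact_force: [-0.2, -0.1, 6.6]
gripper_width: 0.0352
grip_force: 61.0
```

```bash
python3 -m jog '[[[0,0,-4,0,0,0],[0,0,-8,0,0,0],[0,0,-12,0,0,0],[0,0,-14,0,0,0],[0,0,-14,0,0,0],[0,0,-14,0,0,0],[0,0,-12,0,0,0],[0,0,-10,0,0,0],[0,0,-8,0,0,0],[0,0,-4,0,0,0]]]'
python3 -c "
from cell import r
from rows import rows
rows(r,.5196,.0804,.125,1.463,20)"
```

```text
clock: 7.65
tcp_pos: [0.5964, -0.3457, 0.1262]
eef_rot: [3.141, 0.0, 1.622]
contact_force: [-0.3, 0.1, -1.8]
gripper_width: 0.0352
grip_force: 60.1
20 rows of [21.2 -4.4  0.1] [0.   0.   0.46]
```

```bash
python3 -m jog '[[[10,-2,0,0,0,0.4],[18,-4,0,0,0,0.4],[24,-5,0,0,0,0.5],[24,-5,0,0,0,0.5],[24,-5,0,0,0,0.5],[24,-5,0,0,0,0.5],[24,-5,0,0,0,0.5],[24,-5,0,0,0,0.5],[24,-5,0,0,0,0.5],[24,-5,0,0,0,0.5]]]'
python3 -c "
from cell import r
from rows import rows
rows(r,.5196,.0804,.125,1.463,10)"
```

```text
clock: 8.65
tcp_pos: [0.5466, -0.1244, 0.1247]
eef_rot: [-3.14, -0.0, 1.538]
contact_force: [0.3, 0.2, -1.8]
gripper_width: 0.0351
grip_force: 60.1
10 rows of [20.3 -4.1 -0. ] [-0.01 -0.    0.43]
```

```bash
python3 -m jog '[[[24,-5,0,0,0,0.5],[24,-5,0,0,0,0.5],[24,-5,0,0,0,0.5],[24,-5,0,0,0,0.5],[24,-5,0,0,0,0.5],[24,-5,0,0,0,0.5],[22,-4,0,0,0,0.4],[18,-4,0,0,0,0.4],[12,-2,0,0,0,0.3],[7,-1,0,0,0,0.2]]]'
python3 - <<'E'
from cell import r
from rows import rows
from fit import *
rows(r,.5196,.0804,.125,1.463,10)
ims=[]
for n in('wrist','side'):
    p=r.grab_frame(n);im=p['color'].copy()
    for b in place(DOCK,[.527,.149,1.463]):
        h=cv2.convexHull(proj(p,b).astype(np.float32)).astype(int);cv2.polylines(im,[h],True,(255,0,0),1)
    ims.append(im if n=='wrist' else cv2.resize(im[100:240,260:480],(640,407)))
im=np.vstack(ims);cv2.imwrite('pics/w2.png',cv2.resize(im,None,fx=.74,fy=.74)[:,:,::-1])
E
```

```text
clock: 9.65
tcp_pos: [0.5192, 0.0802, 0.1249]
eef_rot: [-3.141, 0.0, 1.464]
contact_force: [-0.1, -0.6, -2.7]
gripper_width: 0.0355
grip_force: 60.1
10 rows of [ 0.  0. -0.] [-0.    0.    0.01]
```

View pics/w2.png

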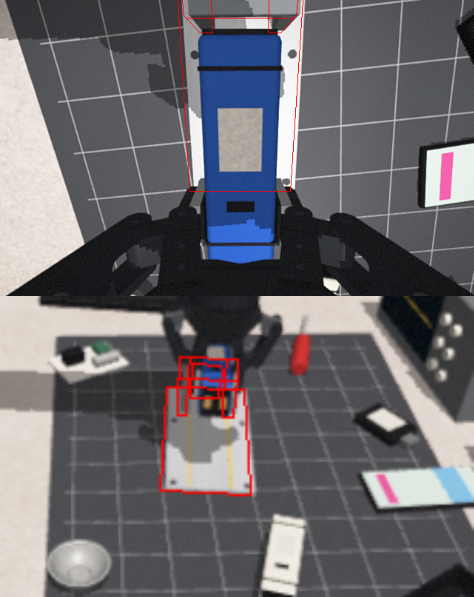

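In the wrist view the pack (columns 200–280) is held straight and lies over the plate. The drawn plate edges are within about 3 mm of the real ones at columns 185 and 300, and the side view agrees. I'll lower to just above the plate and then measure the lateral offset from the plate edges.

```bash
python3 -m jog '[[[0,0,6,0,0,0],[0,0,10,0,0,0],[0,0,10,0,0,0],[0,0,10,0,0,0],[0,0,10,0,0,0],[0,0,10,0,0,0],[0,0,10,0,0,0],[0,0,9,0,0,0],[0,0,6,0,0,0],[0,0,4,0,0,0]]]'
python3 - <<'E'
from cell import r
from fit import *
p=r.grab_frame('wrist');im=p['color']
cv2.imwrite('pics/w3.png',im[:,:,::-1])
def ray(u,v,z):
    T=p['T'];d=T[:3,:3]@(np.linalg.inv(p['intrinsics'])@[u,v,1]*[1,-1,-1]);t=(z-T[2,3])/d[2];return T[:3,3]+t*d
q=[.527,.149,1.463];e=np.array([np.cos(q[2]),np.sin(q[2])]);n=np.array([-e[1],e[0]])
def ab(w): w=w[:2]-q[:2];return (1000*w@e).round(1),(1000*w@n).round(1)
hsv=cv2.cvtColor(im,cv2.COLOR_RGB2HSV)
for v in range(20,260,24):
    row=im[v].astype(int);sat=hsv[v,:,1]
    blue=np.nonzero((sat>120)&(row[:,2]>70)&(row[:,2]>row[:,0]+40))[0]
    blue=blue[(blue>200)&(blue<450)]
    pl=np.nonzero((row.min(1)>110)&(np.ptp(row,axis=1)<40))[0];pl=pl[(pl>180)&(pl<460)]
    if len(pl): print(v,'plate',pl.min(),pl.max(),ab(ray(pl.min(),v,.006)),ab(ray(pl.max(),v,.006)),end=' ')
    if len(blue): print('pack',blue.min(),blue.max(),ab(ray(blue.min(),v,.06)),ab(ray(blue.max(),v,.06)),end='')
    print()
E
```

```text
clock: 10.75
tcp_pos: [0.5198, 0.0789, 0.0397]
eef_rot: [-3.141, 0.0, 1.463]
contact_force: [0.9, -0.3, -2.8]
gripper_width: 0.0352
grip_force: 60.1
20 plate 204 454 (np.float64(34.1), np.float64(51.6)) (np.float64(34.1), np.float64(-57.4)) 
44 plate 206 452 (np.float64(24.5), np.float64(51.7)) (np.float64(24.5), np.float64(-57.6)) 
68 plate 209 450 (np.float64(14.5), np.float64(51.3)) (np.float64(14.5), np.float64(-57.7)) pack 269 379 (np.float64(9.2), np.float64(15.6)) (np.float64(9.2), np.float64(-17.5))
92 plate 182 448 (np.float64(4.2), np.float64(64.7)) (np.float64(4.2), np.float64(-57.8)) 
116 plate 187 446 (np.float64(-6.6), np.float64(63.6)) (np.float64(-6.6), np.float64(-58.0)) pack 271 377 (np.float64(-4.9), np.float64(15.6)) (np.float64(-4.8), np.float64(-17.5))
140 plate 191 444 (np.float64(-17.7), np.float64(63.0)) (np.float64(-17.7), np.float64(-58.1)) pack 272 376 (np.float64(-12.3), np.float64(15.6)) (np.float64(-12.3), np.float64(-17.5))
164 plate 197 442 (np.float64(-29.3), np.float64(61.3)) (np.float64(-29.3), np.float64(-58.3)) pack 273 375 (np.float64(-20.0), np.float64(15.6)) (np.float64(-20.0), np.float64(-17.5))
188 plate 202 440 (np.float64(-41.4), np.float64(60.1)) (np.float64(-41.3), np.float64(-58.4)) pack 274 374 (np.float64(-28.0), np.float64(15.6)) (np.float64(-28.0), np.float64(-17.5))
212 plate 207 438 (np.float64(-54.0), np.float64(58.8)) (np.float64(-53.9), np.float64(-58.6)) pack 275 373 (np.float64(-36.4), np.float64(15.6)) (np.float64(-36.3), np.float64(-17.5))
236 plate 212 436 (np.float64(-67.1), np.float64(57.5)) (np.float64(-67.0), np.float64(-58.8)) pack 277 372 (np.float64(-45.1), np.float64(15.3)) (np.float64(-45.0), np.float64(-17.5))
```

View pics/w3.png

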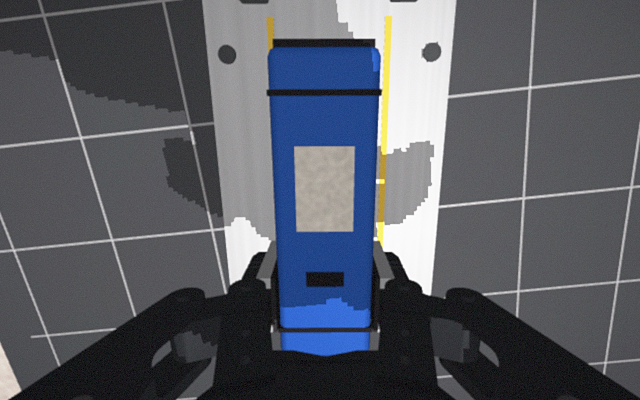

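The wrist picture shows the pack at columns 270–380 between the yellow lines at 270 and 388. The plate edges are at 204 and 454, which gives a width of 109 mm against a true 110. The plate's centre line lies about 3 mm to the right, turned +0.014 rad. I'll correct for that, lower and start sliding.

```bash
python3 -m jog '[[[0,3,2,0,0,-0.8],[0,0,4,0,0,0],[0,0,2,0,0,0],[4,0,0,0,0,0],[8,0,0,0,0,0],[8,0,0,0,0,0],[8,0,0,0,0,0],[8,0,0,0,0,0],[6,0,0,0,0,0],[4,0,0,0,0,0]]]'
python3 - <<'E'
from cell import r
from fit import *
p=r.grab_frame('wrist');im=p['color']
s=r.grab_frame('side')['color'][110:230,280:440]
s=cv2.resize(s,(533,400));cv2.imwrite('pics/w4.png',cv2.resize(np.hstack([im[:,100:540],s]),None,fx=.8,fy=.8)[:,:,::-1])
E
```

```text
clock: 11.8
tcp_pos: [0.5272, 0.1253, 0.0323]
eef_rot: [-3.141, 0.0, 1.478]
contact_force: [-0.2, -0.8, -1.6]
gripper_width: 0.0351
grip_force: 60.2
```

View pics/w4.png

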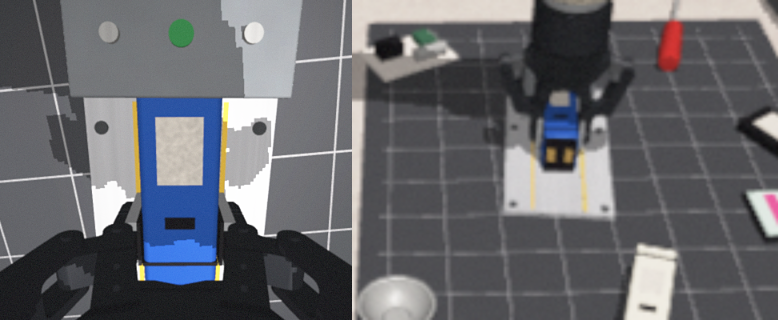

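The pack has entered under the bridge at rows below 97, centred between the yellow lines at columns 137 and 223. Now for the last stretch, slowly and watching the force.

```bash
python3 -m jog '[[[3,0,1,0,0,0],[3,0,0,0,0,0],[3,0,0,0,0,0],[3,0,0,0,0,0],[2,0,0,0,0,0],[1,0,0,0,0,0],[1,0,0,0,0,0],[1,0,0,0,0,0],[0,0,0,0,0,0],[0,0,0,0,0,0]]]'
```

```text
clock: 12.9
tcp_pos: [0.5299, 0.1397, 0.0322]
eef_rot: [3.14, 0.001, 1.475]
contact_force: [0.1, -4.7, 7.0]
gripper_width: 0.0354
grip_force: 61.3
```

```bash
python3 -m jog '[[[1,0,0,0,0,0],[0,0,0,0,0,0],[1,0,0,0,0,0],[0,0,0,0,0,0],[1,0,0,0,0,0],[0,0,0,0,0,0],[0,0,0,0,0,0],[0,0,0,0,0,0],[0,0,0,0,0,0],[0,0,0,0,0,0]]]'
```

```text
clock: 13.9
tcp_pos: [0.5301, 0.1426, 0.0322]
eef_rot: [3.14, 0.001, 1.475]
contact_force: [-0.2, -5.4, 6.7]
gripper_width: 0.0355
grip_force: 61.3
```

```bash
python3 -m jog '[[[1,0,0,0,0,0],[0,0,0,0,0,0],[1,0,0,0,0,0],[0,0,0,0,0,0],[1,0,0,0,0,0],[0,0,0,0,0,0],[1,0,0,0,0,0],[0,0,0,0,0,0],[0,0,0,0,0,0],[0,0,0,0,0,0]]]'
```

```text
clock: 14.9
tcp_pos: [0.5303, 0.1446, 0.0322]
eef_rot: [3.141, 0.003, 1.474]
contact_force: [-2.1, -10.6, 10.4]
gripper_width: 0.0355
grip_force: 61.8
```

```bash
python3 -m jog '[[[1,0,0,0,0,0],[0,0,0,0,0,0],[1,0,0,0,0,0],[0,0,0,0,0,0],[0,0,0,0,0,0],[0,0,0,0,0,0],[0,0,0,0,0,0],[0,0,0,0,0,0],[0,0,0,0,0,0],[0,0,0,0,0,0]]]'
```

```text
clock: 15.9
tcp_pos: [0.5303, 0.1447, 0.0322]
eef_rot: [3.141, 0.005, 1.473]
contact_force: [-4.0, -17.8, 14.2]
gripper_width: 0.0351
grip_force: 62.3
```

The push force now rises with no further travel, so the pack is against the stop, and the TCP is where I expected it. Relax, release and lift.

```bash
python3 -m jog '[[[-2,0,0,0,0,0],[-1,0,-0.5,0,0,0],[0,0,0,0,0,0],[0,0,0,0,0,0],[0,0,0,0,0,0],[0,0,0,0,0,0],[0,0,0,0,0,0],[0,0,0,0,0,0],[0,0,0,0,0,0],[0,0,0,0,0,0]]]'
python3 -m jog '[[[0,0,0,0,0,0],[0,0,0,0,0,0],[0,0,0,0,0,0],[0,0,0,0,0,0],[0,0,0,0,0,0],[0,0,0,0,0,0],[0,0,0,0,0,0],[0,0,0,0,0,0],[0,0,0,0,0,0],[0,0,0,0,0,0]]]' 0.9
python3 -m jog '[[[0,0,-5,0,0,0],[0,0,-10,0,0,0],[0,0,-15,0,0,0],[0,0,-20,0,0,0],[0,0,-20,0,0,0],[-10,0,-20,0,0,0],[-20,0,-20,0,0,0],[-20,0,-15,0,0,0],[-10,0,-10,0,0,0],[-5,0,-5,0,0,0]]]'
python3 - <<'E'
from cell import r
from fit import *
p=r.grab_frame('wrist');im=p['color']
s=r.grab_frame('side')['color'][100:360,250:480]
s=cv2.resize(s,(354,400));cv2.imwrite('pics/w5.png',cv2.resize(np.hstack([im,s]),None,fx=.8,fy=.8)[:,:,::-1])
E
```

```text
clock: 16.9
tcp_pos: [0.5301, 0.1447, 0.0322]
eef_rot: [3.141, 0.002, 1.474]
contact_force: [0.9, -7.2, 3.3]
gripper_width: 0.0353
grip_force: 60.7
clock: 17.9
tcp_pos: [0.5294, 0.1473, 0.0318]
eef_rot: [-3.142, 0.0, 1.477]
contact_force: [-0.4, 0.1, -0.0]
gripper_width: 0.077
grip_force: 0.0
clock: 18.9
tcp_pos: [0.5238, 0.0818, 0.1735]
eef_rot: [3.14, -0.001, 1.476]
contact_force: [0.8, 0.7, -0.5]
gripper_width: 0.0766
grip_force: 0.0
```

View pics/w5.png

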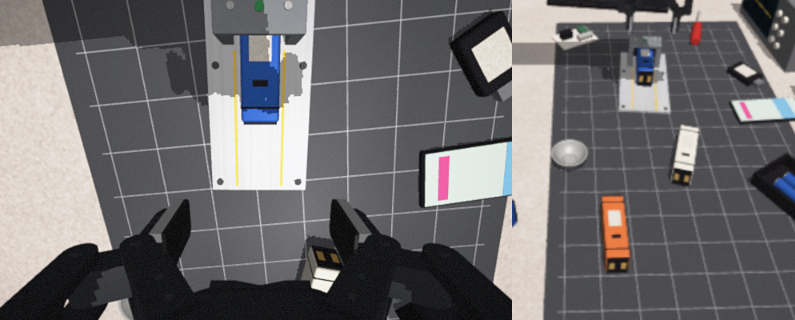

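The pack sits straight between the yellow lines (columns 240–283) under the bridge, and the bystanders have not moved. I'll do a quick numeric check of its depth from the rear edges (pack row 123, plate row 189 in the 0.8 scale).

```bash
python3 - <<'E'
from cell import r
from fit import *
p=r.grab_frame('wrist')
def ray(u,v,z):
    T=p['T'];d=T[:3,:3]@(np.linalg.inv(p['intrinsics'])@[u/.8,v/.8,1]*[1,-1,-1]);t=(z-T[2,3])/d[2];return (T[:3,3]+t*d)
e=np.array([np.cos(1.477),np.sin(1.477)]);n=np.array([-e[1],e[0]])
a=ray(260,123,.006);b=ray(258,189,.006)
print('rear gap (want 84)',1000*(a-b)[:2]@e)
L,R=ray(210,100,.006),ray(310,100,.006);l,q=ray(240,100,.05),ray(281,100,.05)
print('lateral off',1000*((l+q)/2-(L+R)/2)[:2]@n, 1000*(L-R)[:2]@n,1000*(l-q)[:2]@n, r.observe()['clock'])
E
```

```text
rear gap (want 84) 78.19559885275126
lateral off -0.4530755602898924 107.91336222041886 37.62456147620568 19.05
```

```bash
python3 - <<'E'
from cell import r
from fit import *
p=r.grab_frame('wrist');im=p['color'].astype(int)
for v in list(range(128,162,2))+list(range(230,242)): print(v,im[v,325].tolist(),end=' ')
def ray(u,v,z):
    T=p['T'];d=T[:3,:3]@(np.linalg.inv(p['intrinsics'])@[u,v,1]*[1,-1,-1]);t=(z-T[2,3])/d[2];return (T[:3,3]+t*d)
e=np.array([np.cos(1.477),np.sin(1.477)])
print()
b=ray(325,236,.006)
for v in range(130,160,4): print(v,[round(float(1000*(ray(325,v,z)-b)[:2]@e),1) for z in(.006,.05)])
print('bridge front top',1000*(ray(325,44,.068)-b)[:2]@e)
E
```

```text
128 [33, 61, 129] 130 [32, 68, 131] 132 [34, 67, 133] 134 [31, 70, 132] 136 [13, 17, 22] 138 [24, 51, 105] 140 [70, 125, 228] 142 [71, 123, 222] 144 [73, 125, 222] 146 [73, 124, 222] 148 [68, 118, 222] 150 [75, 126, 225] 152 [59, 111, 208] 154 [39, 67, 134] 156 [66, 63, 63] 158 [244, 243, 244] 160 [245, 244, 246] 230 [246, 245, 246] 231 [245, 244, 245] 232 [244, 243, 245] 233 [245, 244, 246] 234 [244, 244, 245] 235 [245, 245, 245] 236 [245, 244, 245] 237 [248, 248, 247] 238 [233, 232, 233] 239 [152, 150, 153] 240 [98, 97, 101] 241 [103, 101, 103] 
130 [98.3, 101.4]
134 [94.9, 98.5]
138 [91.5, 95.6]
142 [88.0, 92.7]
146 [84.5, 89.7]
150 [81.1, 86.8]
154 [77.5, 83.8]
158 [74.0, 80.8]
bridge front top 156.55557580364587
```

The visible lower edge is the pack's top rear edge. At z = 50 mm it lies 84–86 mm from the plate's rear edge, against 84 expected, so the pack is home.

```bash
python3 -c "
from cell import r
print(r.hand_in())"
```

```text
the job is handed in; nothing more can be done
None
```

The blue pack is in the dock, straight under the bridge and against the end stop, with the orange and white packs left where they stood; I handed the job in at about 19 s, and it returned no verdict.

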